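# Roll a shaft sleeve into a V-block

## Robot

A 7-joint arm with a two-finger parallel gripper is mounted at the origin on the work surface. World frame = base frame: x ahead of the robot, y to its left, z up, the work surface at z = 0. Lengths are in m, angles in rad, forces in N, time in s.
With the tool pointing down it reaches from about 0.4 to 0.85 m from the base axis. Payload 4.5 kg.
Tool frame: the origin (TCP) lies between the finger pads; the fingertips stand 25 mm ahead of it and the grasp point (between the pads) lies 6 mm ahead of it; y points along the fingers, x is the direction in which the jaws open and shut, and the axes are right-handed (so a half turn about y gives the same grasp; the last joint's range is limited). The gripper opens to 85 mm and grips with 20 to 120 N. Pads are 22 mm wide; open, the fingers measure 114 mm over their backs; the gripper's body (76 mm by 85 mm) begins 54 mm behind the grasp point. The pads swing forward as they close: fully open they stand 13 mm farther back than shut.
Start: joints at [-1.123, 0.689, -0.195, 1.565, 0.157, 0.902, -0.215], TCP at [0.251, 0.572, 0.256] pointing down, gripper open.
Joint ranges: [-3.01, 3.01], [-0.46, 2.08], [-1.47, 1.51], [0.13, 2.56], [-1, 4.14], [0.04, 2.09], [-2.66, 2.66]. Speed limits (rad/s): [2.57, 2.57, 3.14, 3.14, 3.14, 3.14, 3.14].

## Interface

Orientations are given as a unit quaternion [x, y, z, w].
In Python, from station import status, viewer, finish_job gives the robot as it stands. The module is installed in compiled form; this text tells all that it offers.
- The arm moves only by the shell command python3 -m creep 'ROWS' [FORCE]. ROWS is text: rows parted by semicolons, each of 5 numbers parted by spaces: the closure, from 0 (fully open) to 1 (shut), then the shift along the world's x, y, z scaled (see below), then the turn about the world's z scaled (see below). A call has 1 to 12 rows; each row is the pose to reach, as a shift and turn from the pose commanded when the call began; what a row does not reach only later rows make up. The controller multiplies each number of a shift by 0.25 m and each number of a turn by 0.5 rad. A row lasts 1/8 s, in which the tool goes at most 62.5 mm and 10.7 degrees, less where a joint would pass 70% of its speed; a pose out of reach is approached as far as the arm can. A call with a number of a shift or a turn outside -1 to 1 is refused whole. A call with a gripper value outside its range is refused whole. The fingers move at their own pace and stop on an object; FORCE is the grip in N (left out, the last holds). Time passes only in rows, so rows that repeat a pose let the fingers close. It gives the time, the measured TCP pose, the force and the opening at its end, in the units of the state.
- status.read_state(): the state, without advancing time (a new reading comes with each control period).
- viewer.read_camera(name): name is "side" or "top"; returns the picture (420x560x3 uint8, red, green, blue); there is no depth.
- viewer.camera_info(name): a dict with "fx", "fy", "cx", "cy" (pixels), "rvec" (rotation vector, rad) and "tvec" (3), from world to camera coordinates, as OpenCV has them. Camera axes: x right, y down, z forward; pixel columns grow to the right and rows downward; lengths in m; the calibration is good to about 2 mm. A picture is of the moment at which its call begins. camera_info takes no time and is no camera call.
- finish_job(): hands the job in, once; it reports no verdict.
The state is a dict: "time": time; "joints": joint angles; "qvel": joint speeds; "tau": joint torques, N m; "tcp_pos": TCP position; "ee_rot": TCP orientation; "ft_force": force on the tool from outside, world axes, zero at the start; "ft_torque": the same for the moment, N m; "gripper_width": finger opening in m.
Only numpy, scipy, OpenCV 4.12 (cv2) and the standard library are available. Lean on these libraries where they do the work, as an engineer would, in place of code of your own. Each camera call takes 0.05 s, during which the arm holds its last target. There are 200 camera calls.

## Task

Push the long steel shaft sleeve along the bench with your fingers so that it rolls up the V-block's ramp and drops into the V, lying fully home along the groove with about the same overhang at both ends, and then let go of it. Only push it: never pick it up, lift it or stand it on end, and leave the other things on the bench where they are.

Things in the scene. Friction and masses are not known exactly. Their poses are not given: they have to be found in the camera images.
- sleeve: the work: smooth, oiled (slippery) steel shaft sleeve, a round bar 38 mm in diameter, 160 mm long, about 0.6 kg, dark end marks, lying on the bench free to roll, 165 to 250 mm before the groove and up to 0.3 rad out of square. Origin at its middle, on its axis (19 mm above the bench); x runs along the bar, either way round; it turns about x as it rolls
- vblock: dark steel V-block bolted to the bench, 127 mm long, 100 mm wide. x is the rolling direction, y runs along the groove, z up; origin on the bench below the middle of the groove's bottom line. A wide V (120 degrees), its bottom 2 mm above the bench; beyond it an upright back wall 32 mm high (x = 24 to 40 mm) stops the bar; bolted lugs, 10 mm high, beside it reach y = +-86 mm
- lip (a point): middle of the V-block's lip between ramp and groove: 9 mm above the bench, 3 mm wide, centred 13.5 mm before the groove line (x = -13.5 mm). The plain ramp, 100 mm wide, rises evenly to it from the bench at x = -87 mm
- seat (a point): point on the V-block, 24 mm above the bench, midway along the groove: the sleeve's middle is here when it lies in the V, touching both flanks. Axes as those of the V-block
- bush: bystander: brass flanged bush standing upright, 48 mm across its flange, 45 mm tall; origin at the centre of its underside
- flange: bystander: flat steel ring lying on the bench, 84 mm across, 14 mm thick; origin at the centre of its underside
- offcut: bystander: short solid steel bar standing on end, 38 mm diameter, 65 mm tall; origin at the centre of its underside
- spray: bystander: red spray can with black cap, 54 mm diameter, 170 mm tall; origin at the centre of its underside
- spanner: bystander: steel spanner lying on the bench; origin at the centre of its underside
- driver: bystander: screwdriver lying on the bench; origin at the centre of its underside
Mind the look-alikes: they are no part of the job. Of the things that look like the sleeve, take the one that is farthest to the robot's left at the start.

How it is judged:
By the outcome, as a careful person would: the job done as asked, in the order asked, and still so for the second after the job is handed in, with the robot touching nothing.
It also fails if it takes over 43 s, if anything falls off the work surface, if the arm or the gripper's body presses on something with over 40 N, if the wrist force passes 120 N, or if a joint passes its speed limit or range.

## Working session

There is one attempt and no reset: what is moved stays moved. The work goes in short steps, Python scripts to look and compute and a shell command to move; the robot and the scene stay as the last step left them, time stands still between calls to the robot, and variables do not carry over. Pictures are saved under pics/ and viewed, about 8 in all and at most 12, crops included, and the job is handed in when it is done.

```bash
mkdir -p pics
cat > h.py <<'E'
import numpy as np, cv2
from station import status, viewer
def cam(n):
    i=viewer.camera_info(n); R=cv2.Rodrigues(np.array(i["rvec"],float))[0]; t=np.array(i["tvec"],float).ravel()
    return i,R,t
def ray(n,u,v,z):
    i,R,t=cam(n); d=R.T@np.array([(u-i["cx"])/i["fx"],(v-i["cy"])/i["fy"],1]); o=-R.T@t
    return o+d*(z-o[2])/d[2]
def proj(n,p):
    i,R,t=cam(n); c=R@np.array(p,float)+t
    return np.array([i["fx"]*c[0]/c[2]+i["cx"],i["fy"]*c[1]/c[2]+i["cy"]])
def shot(n,f,crop=None,s=1):
    im=viewer.read_camera(n)
    o=im if crop is None else im[crop[1]:crop[3],crop[0]:crop[2]]
    cv2.imwrite("pics/"+f,cv2.resize(o[...,::-1],None,fx=s,fy=s,interpolation=cv2.INTER_CUBIC)); return im
E
python3 - <<'E'
from h import *
for n in("top","side"):
    np.save(n+"0.npy",shot(n,n+"0.png",s=1.4)); i,R,t=cam(n); print(n,i["fx"],-R.T@t,R[2])
    for p in[(.4,0,0),(.7,0,0),(.6,.3,0),(.6,-.3,0)]: print(p,proj(n,p))
print(status.read_state())
E
```

```text
top 441.17779756962534 [ 0.37436591 -0.02400301  1.08397676] [ 0.13640128  0.00621762 -0.99063416]
(0.4, 0, 0) [277.57150757 255.84445864]
(0.7, 0, 0) [275.13752651 136.79753011]
(0.6, 0.3, 0) [156.37487655 178.35647391]
(0.6, -0.3, 0) [395.88715915 172.63374549]
side 500.02730019503264 [ 0.3982104  -0.88868617  0.90916343] [ 0.11480179  0.70881179 -0.6959931 ]
(0.4, 0, 0) [220.09306692 226.60747391]
(0.7, 0, 0) [335.62374493 212.57731923]
(0.6, 0.3, 0) [278.20891951 147.42160863]
(0.6, -0.3, 0) [325.15737798 314.55938321]
{'time': 0.1, 'joints': array([-1.12321863,  0.68993323, -0.1944891 ,  1.56625726,  0.1573406 ,
        0.90252017, -0.21512834]), 'qvel': array([-2.84131027e-05, -3.36324416e-03, -1.16067450e-03, -9.82412479e-04,
        3.72726142e-04,  1.68511645e-03, -1.30187172e-03]), 'tau': array([-3.73468007e-03, -5.40603197e+01, -1.27179086e+00, -1.58987957e+01,
        9.32794675e-03,  4.41406868e-03,  6.65901169e-06]), 'tcp_pos': array([0.25113462, 0.57171769, 0.25553818]), 'ee_rot': array([ 0.5924194 ,  0.38617068, -0.38711808, -0.59165112]), 'ft_force': array([0.03035421, 0.01384227, 0.49960275]), 'ft_torque': array([0.02991552, 0.02195885, 0.02085498]), 'gripper_width': 0.08513394096531914}
```

View pics/top0.png

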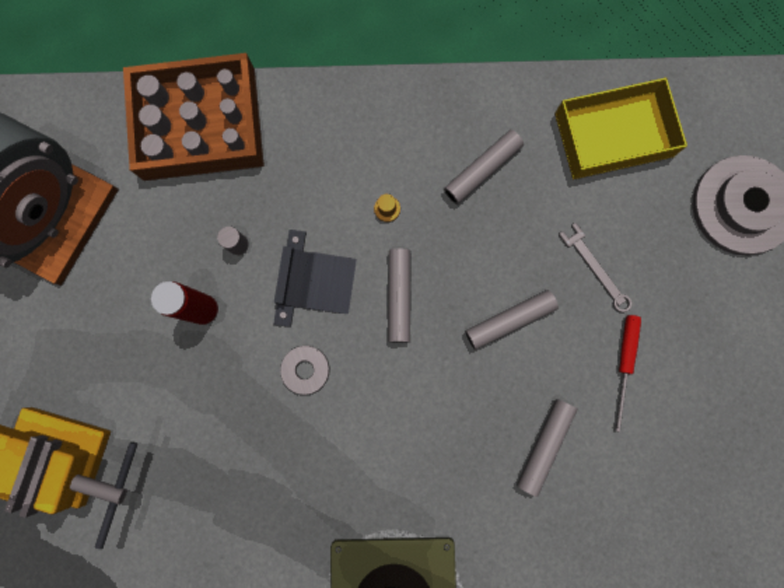

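View pics/side0.png

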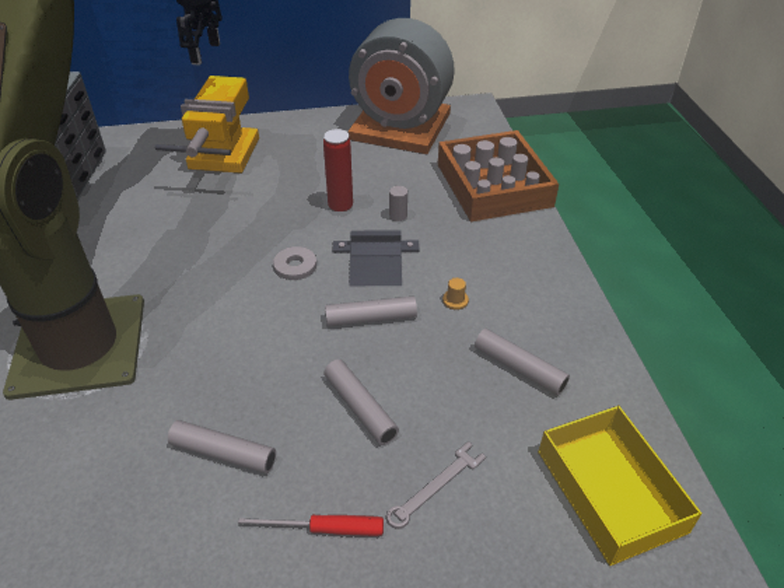

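The top view shows four bars that look alike. Their pixels in the 1.4x picture are A (399,295), B (485,166), C (512,320) and D (547,447). World +y is image left, so A is the farthest left, and it lies square before the ramp. I'll confirm this in an enlarged crop.

Run:
```python
from h import *
im=np.load("top0.npy"); x0,y0,x1,y1=185,155,305,255
cv2.imwrite("pics/crop1.png",cv2.resize(im[y0:y1,x0:x1,::-1],None,fx=6,fy=6,interpolation=cv2.INTER_CUBIC))
g=cv2.cvtColor(im,cv2.COLOR_RGB2HSV); print("bar",im[210,285],"bench",im[210,265],"ramp",im[200,235],"wall",im[195,208])
m=((im[...,0].astype(int)>im[...,1]+4)&(im.sum(2)>240)).astype(np.uint8)
m[:, :265]=0; m[:,310:]=0; m[:165]=0; m[260:]=0
c=max(cv2.findContours(m,0,1)[0],key=cv2.contourArea); r=cv2.minAreaRect(c); b=cv2.boxPoints(r); print(r)
for z in(.019,.025): 
  P=np.array([ray("top",u,v,z)for u,v in b]); e=sorted([(np.linalg.norm(P[i]-P[(i+1)%4]),i) for i in range(4)])
  print(z,P.mean(0),[round(a,4) for a,_ in e]); i=e[3][1]; d=P[(i+1)%4]-P[i]; print("axis ang",np.arctan2(d[1],d[0]))
# dark block
m=(im.max(2)<75).astype(np.uint8); m[:,:190]=0;m[:,262:]=0;m[:160]=0;m[240:]=0
c=max(cv2.findContours(m,0,1)[0],key=cv2.contourArea); print("blk",cv2.approxPolyDP(c,3,True).reshape(-1,2).tolist())
```

```text
bar [162 152 153] bench [108 108 108] ramp [68 68 74] wall [49 49 54]
((285.5, 210.0), (66.0, 13.0), 90.0)
0.019 [ 0.5107866  -0.02200877  0.019     ] [np.float64(0.0313), np.float64(0.032), np.float64(0.1619), np.float64(0.1619)]
axis ang -0.021013305172590212
0.025 [ 0.51001802 -0.02202     0.025     ] [np.float64(0.0311), np.float64(0.0318), np.float64(0.161), np.float64(0.161)]
axis ang -0.021013305172590216
blk [[207, 164], [195, 231], [207, 233], [210, 219], [247, 223], [252, 186], [217, 180], [218, 166]]
```

View pics/crop1.png

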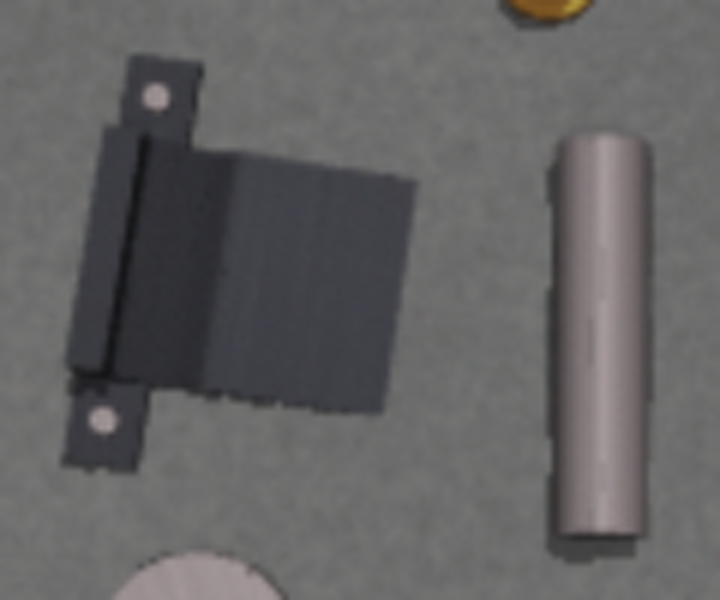

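The crop confirms A as a plain bar at crop (602,335). The block is turned about 8°, with ramp foot corners at crop (416,180) and (383,412) and bolts at (155,97) and (103,419). I'll fit the block pose next.

Run:
```python
from h import *
f=lambda u,v,z: ray("top",185+(u-2.5)/6,155+(v-2.5)/6,z)
F1,F2=f(416,180,0),f(383,412,0); W1,W2=f(105,126,.032),f(68,368,.032); V1,V2=f(147,135,.032),f(103,375,.032); B1,B2=f(155,97,.01),f(103,419,.01); L1,L2=f(236,152,.009),f(202,390,.009)
for n,a,b in(("foot",F1,F2),("wallback",W1,W2),("wallfront",V1,V2),("bolts",B1,B2),("lip",L1,L2)):
    d=a-b; print(n,((a+b)/2).round(4),round(np.linalg.norm(d),4),"ang",round(np.arctan2(d[1],d[0]),3))
y=(F1-F2)+(W1-W2)+(B1-B2)+(V1-V2); y[2]=0;y/=np.linalg.norm(y); x=np.array([-y[1],y[0],0]);
if x[1]<0:x=-x
print("rolldir",x,np.arctan2(x[1],x[0]),"groove",y)
org=[]
for n,a,b,off in(("foot",F1,F2,-.087),("wb",W1,W2,.040),("wf",V1,V2,.024),("lip",L1,L2,-.0135)):
    o=(a+b)/2-off*x; o[2]=0; org.append(o); print(n,o.round(4))
o=np.mean(org,0)
s=np.array([.5108,-.022,0]); d=s-o; print("org",o,"sleeve in block x,y",d@x,d@y)
for n,p in (("side",o),("top",o)): print(proj(n,o+[0,0,.024]))
# side check of sleeve
im=np.load("side0.npy"); m=((im[...,0].astype(int)>im[...,1]+4)&(im.sum(2)>240)).astype(np.uint8)
m[:205]=0;m[238:]=0;m[:,:225]=0;m[:,305:]=0
c=max(cv2.findContours(m,0,1)[0],key=cv2.contourArea); r=cv2.minAreaRect(c); print(r, proj("side",[.5108,-.022,.019]))
```

```text
foot [0.5299 0.0629 0.    ] 0.0978 ang -0.153
wallback [0.5483 0.1863 0.032 ] 0.0995 ang -0.147
wallfront [0.5446 0.1707 0.032 ] 0.0991 ang -0.178
bolts [0.5472 0.1731 0.01  ] 0.1352 ang -0.158
lip [0.5408 0.1363 0.009 ] 0.0997 ang -0.144
rolldir [0.15810995 0.98742151 0.        ] 1.4120200902780415 groove [ 0.98742151 -0.15810995  0.        ]
foot [0.5437 0.1488 0.    ]
wb [0.542  0.1468 0.    ]
wf [0.5408 0.147  0.    ]
lip [0.5429 0.1496 0.    ]
org [0.54233657 0.14806742 0.        ] sleeve in block x,y -0.1729144756882093 -0.004250539216448697
[266.7463171  175.75099898]
[215.34754175 198.18337111]
((264.7194519042969, 221.04794311523438), (13.458685874938965, 65.05622863769531), 83.8844985961914) [264.62459684 222.190077  ]
```

```bash
python3 -m creep '0 0.12 -0.24 0 -0.2; 0 0.24 -0.48 0 -0.45; 0 0.36 -0.72 0 -0.7; 0 0.48 -0.96 0 -0.9; 0 0.48 -0.96 0 -0.9; 0 0.48 -0.96 0 -0.9' && python3 -m creep '0 0.12 -0.24 0 -0.2; 0 0.24 -0.48 0 -0.45; 0 0.36 -0.72 0 -0.7; 0 0.48 -0.96 0 -0.9; 0 0.48 -0.96 0 -0.9; 0 0.48 -0.96 0 -0.9'
```

```text
time: 0.85
tcp_pos: [0.3718, 0.3315, 0.2563]
ee_rot: [0.664, 0.244, -0.244, -0.664]
ft_force: [-0.4, 0.6, -0.5]
gripper_width: 0.0853
time: 1.6
tcp_pos: [0.492, 0.0934, 0.2561]
ee_rot: [-0.701, -0.091, 0.091, 0.702]
ft_force: [-0.6, 0.3, -0.2]
gripper_width: 0.0855
```

```bash
python3 -m creep '0 0.03 -0.24 0 -0.2; 0 0.05 -0.48 0 -0.4; 0 0.07 -0.73 0 -0.56; 0 0.07 -0.73 0 -0.56; 0 0.07 -0.73 -0.2 -0.56; 0 0.07 -0.73 -0.4 -0.56; 0 0.07 -0.73 -0.6 -0.56; 0 0.07 -0.73 -0.8 -0.56; 0 0.07 -0.73 -0.84 -0.56; 0 0.07 -0.73 -0.84 -0.56'
python3 - <<'E'
from h import *
shot("side","side1.png",(170,140,340,270),4.7)
p=status.read_state()["tcp_pos"]; print(p)
for q in [(p[0]-.05,p[1],.01),(p[0]-.05,p[1],.03),(p[0]+.05,p[1],.01),(p[0]+.05,p[1],.03)]: print(q,(proj("side",q)-[170,140])*4.7)
E
```

```text
time: 2.85
tcp_pos: [0.5093, -0.0881, 0.0466]
ee_rot: [-0.707, 0.007, -0.007, 0.708]
ft_force: [-0.8, -0.2, -0.0]
gripper_width: 0.0854
[ 0.50989193 -0.08882744  0.04749999]
(np.float64(0.45989193138117374), np.float64(-0.08882744006023134), 0.01) [365.93503012 502.77257825]
(np.float64(0.45989193138117374), np.float64(-0.08882744006023134), 0.03) [364.23001872 476.37549723]
(np.float64(0.5598919313811738), np.float64(-0.08882744006023134), 0.01) [558.5475734  478.32418152]
(np.float64(0.5598919313811738), np.float64(-0.08882744006023134), 0.03) [559.09803941 451.89597053]
```

View pics/side1.png

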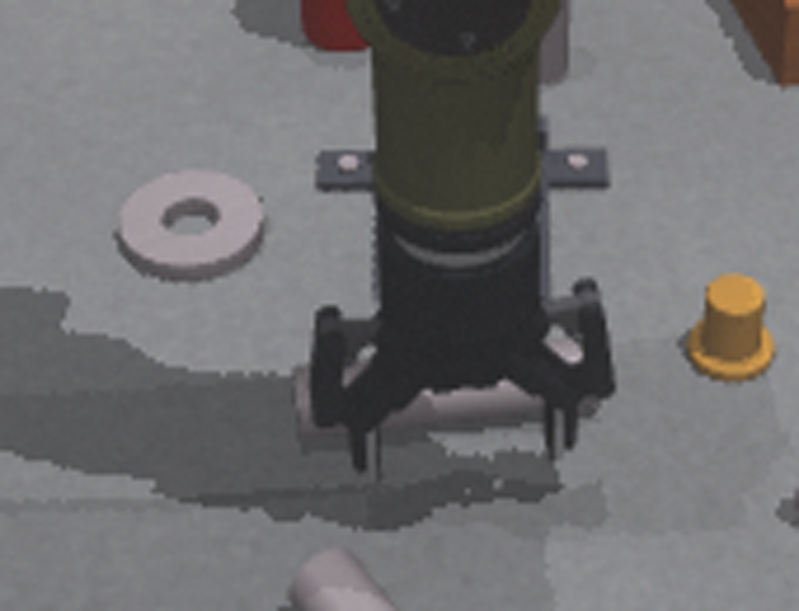

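The left tip is at (365,470), about 33 mm up, so open tips stand about 12 mm ahead of the TCP. I'll go lower by 22 mm, then make contact while turning to the groove's direction.

```bash
python3 -m creep '0 0 0 -0.05 0; 0 0 0 -0.088 0; 0 0 0.05 -0.088 0; 0 0 0.1 -0.088 0; 0 0 0.13 -0.088 0; 0 0 0.15 -0.088 -0.07; 0 0.003 0.17 -0.088 -0.14; 0 0.006 0.19 -0.088 -0.21; 0 0.01 0.21 -0.088 -0.28; 0 0.01 0.21 -0.088 -0.28'
python3 - <<'E'
from h import *
shot("top","top2.png",(180,140,310,260),4.6); 
print(status.read_state()["tcp_pos"])
E
```

```text
time: 4.15
tcp_pos: [0.5115, -0.037, 0.0243]
ee_rot: [-0.705, 0.057, -0.058, 0.705]
ft_force: [0.2, 0.1, 0.0]
gripper_width: 0.0851
[ 0.51136415 -0.03743084  0.02428831]
```

View pics/top2.png

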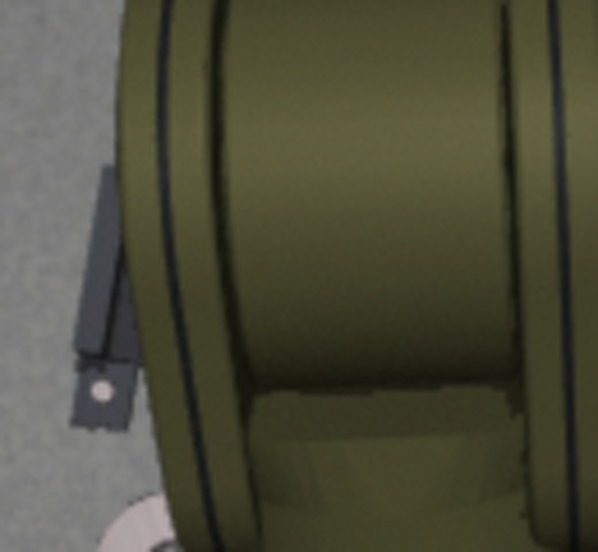

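The top view shows only the arm, which covers the bar, so I'll use the side view.

Run:
```python
from h import *
np.save("s2.npy",shot("side","side2.png",(200,140,340,250),5.4));
```

```text
(no output)
```

View pics/side2.png

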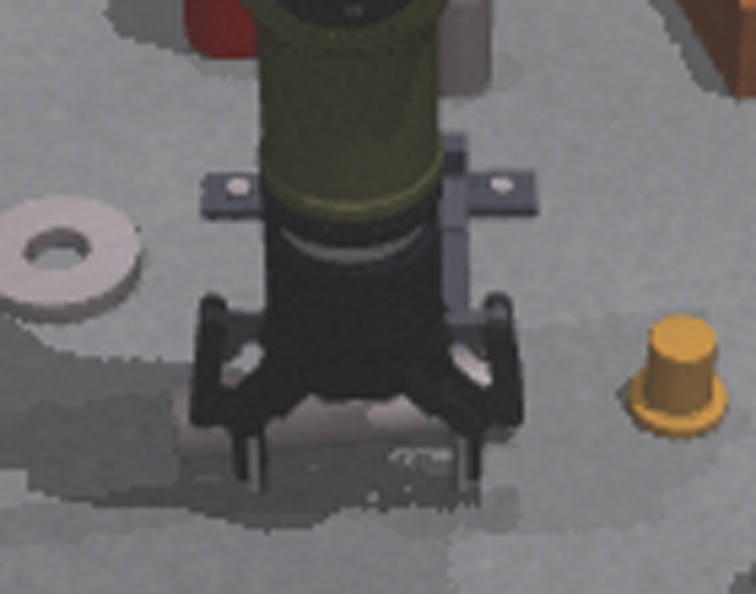

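Run:
```python
from h import *
f=lambda u,v,z: ray("side",200+(u-2.2)/5.4,140+(v-2.2)/5.4,z)
a,b=f(180,420,.019),f(514,405,.019); d=b-a; c=(a+b)/2
o=np.array([.5423,.1481,0]);x=np.array([.158,.9874,0]);y=np.array([.9874,-.158,0])
print(a,b,np.linalg.norm(d),np.arctan2(d[1],d[0]),"in block",(c-o)@x,(c-o)@y)
for p in(c-.08*y,c+.08*y,c-.08*y-.019*x*.7-[0,0,.0135],c+.08*y-.019*x*.7-[0,0,.0135]): print((proj("side",p)-[200,140])*5.4+2.2)
t=np.array([.5114,-.0374,.0]); print("tcp in block",(t-o)@x,(t-o)@y)
```

```text
[0.43461292 0.00827187 0.019     ] [ 0.59004795 -0.00822598  0.019     ] 0.15630811947164266 -0.10574395863163379 in block -0.15094647647920828 -0.0061957719086130885
[176.31010256 413.77873431]
[518.47384828 411.1849552 ]
[176.58864257 454.31686467]
[518.79400905 451.71576733]
tcp in block -0.18804490000000001 -0.0012016600000000401
```

The bar is nearly square, at about -0.106 rad against -0.158 for the groove, 151 mm before the groove and 6 mm off along it. I'll push along the rolling direction.

```bash
python3 -m creep '0 0.003 0.02 0 0; 0 0.007 0.045 0 0; 0 0.012 0.075 0 0; 0 0.017 0.11 0 0; 0 0.022 0.14 0 0; 0 0.027 0.17 0 0; 0 0.032 0.2 0 0; 0 0.037 0.23 0 0; 0 0.042 0.26 0.004 0; 0 0.047 0.29 0.008 0; 0 0.051 0.32 0.012 0; 0 0.056 0.35 0.016 0' && python3 -m creep '0 0.004 0.025 0 0; 0 0.008 0.05 0.003 0; 0 0.012 0.075 0.006 0; 0 0.016 0.1 0.009 0; 0 0.018 0.11 0.009 0; 0 0.018 0.11 0.009 0'
python3 - <<'E'
from h import *
np.save("s3.npy",shot("side","side3.png",(200,110,340,220),5.4)); 
o=np.array([.5423,.1481,0]);x=np.array([.158,.9874,0]);y=np.array([.9874,-.158,0]); t=status.read_state()["tcp_pos"]; print(t,(t-o)@x,(t-o)@y)
for s in (-.07,-.06,-.05,-.04): print(s,[((proj("side",o+s*x+k*y+[0,0,.009+.019+(s+.012)*.1])-[200,110])*5.4+2.2).round() for k in(-.08,.08)])
E
```

```text
time: 5.75
tcp_pos: [0.5252, 0.05, 0.0284]
ee_rot: [0.705, -0.058, 0.058, -0.705]
ft_force: [-0.7, -2.9, 0.6]
gripper_width: 0.0854
time: 6.5
tcp_pos: [0.5299, 0.078, 0.0305]
ee_rot: [-0.705, 0.057, -0.057, 0.705]
ft_force: [-0.7, -0.7, 0.3]
gripper_width: 0.0854
[0.52990988 0.07775132 0.03050294] -0.07141992913969762 -0.0011189172134207868
-0.07 [array([198., 454.]), array([526., 452.])]
-0.06 [array([199., 439.]), array([525., 436.])]
-0.05 [array([200., 424.]), array([524., 421.])]
-0.04 [array([201., 409.]), array([523., 406.])]
```

View pics/side3.png

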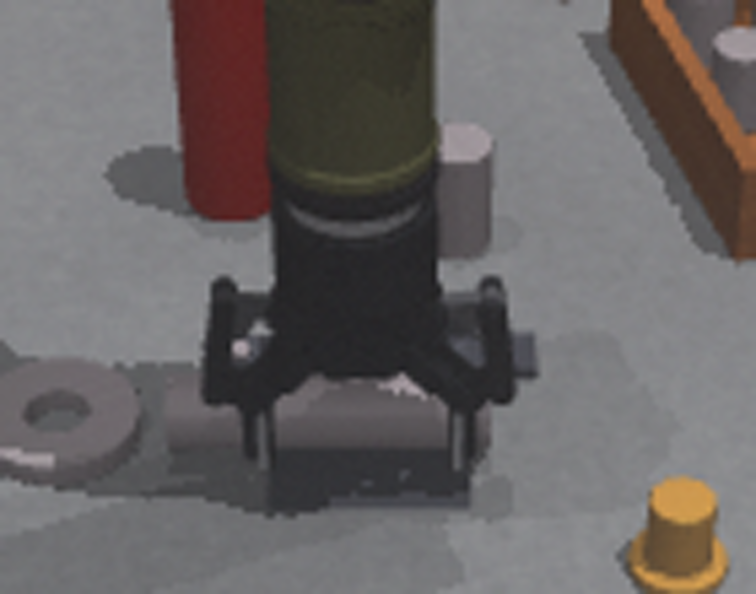

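The bar is square on the ramp with its axis at row ~412, about 43 mm before the groove. Its ends at columns 167 and 490 put it about 16 mm toward the robot from centred. I'll push it over the lip, then back off and look.

```bash
python3 -m creep '0 0.002 0.015 0 0; 0 0.005 0.03 0 0; 0 0.008 0.05 0 0; 0 0.011 0.07 0 0; 0 0.014 0.09 0 0; 0 0.017 0.11 0 0; 0 0.02 0.125 0 0; 0 0.022 0.14 0 0; 0 0.023 0.148 0 0; 0 0.023 0.148 0 0; 0 0.023 0.148 0 0; 0 0.023 0.148 0 0' && python3 -m creep '0 -0.03 -0.2 0 0; 0 -0.03 -0.2 0.24 0; 0 -0.06 -0.4 0.48 0; 0 -0.1 -0.6 0.7 0; 0 -0.12 -0.8 0.7 0; 0 -0.12 -0.98 0.7 0; 0 -0.12 -0.98 0.7 0'
python3 - <<'E'
from h import *
a=shot("top","top4.png",(170,140,270,240),4); b=shot("side","side4.png",(200,110,320,220),4); np.save("t4.npy",a);np.save("s4.npy",b)
A=cv2.imread("pics/top4.png");B=cv2.imread("pics/side4.png"); h=max(len(A),len(B)); P=lambda i:cv2.copyMakeBorder(i,0,h-len(i),0,0,0)
cv2.imwrite("pics/both4.png",cv2.resize(np.hstack([P(A),P(B)]),(800,int(800*h/(A.shape[1]+B.shape[1])))))
E
```

```text
time: 8.05
tcp_pos: [0.5355, 0.114, 0.0306]
ee_rot: [0.705, -0.058, 0.058, -0.705]
ft_force: [-0.3, 0.3, -0.5]
gripper_width: 0.0847
time: 8.93
tcp_pos: [0.5046, -0.1372, 0.2064]
ee_rot: [0.706, -0.061, 0.062, -0.703]
ft_force: [0.2, 0.5, 0.3]
gripper_width: 0.0854
```

View pics/both4.png

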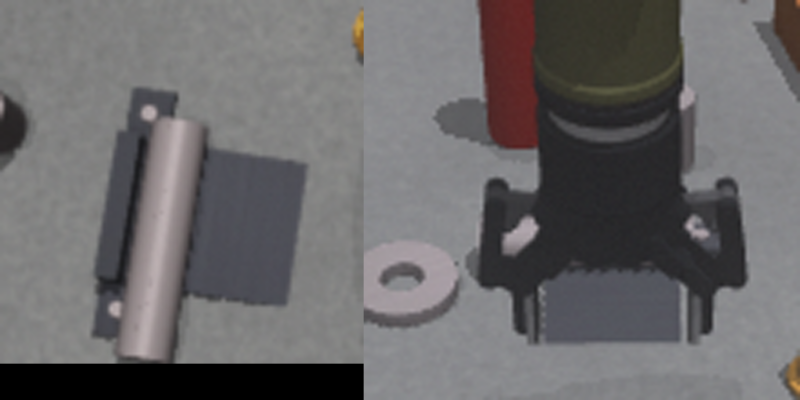

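The bar lies in the V, but the top panel shows more overhang at the near end (about (145,357)) than at the far end (about (182,120)). I'll measure that.

Run:
```python
from h import *
im=np.load("t4.npy").astype(int)
m=((im[...,0]>im[...,1]+4)&(im.sum(2)>240)).astype(np.uint8); m[:,:195]=0;m[:,232:]=0;m[:168]=0;m[242:]=0
m=cv2.morphologyEx(m,cv2.MORPH_OPEN,np.ones((5,5)))
c=max(cv2.findContours(m,0,1)[0],key=cv2.contourArea); r=cv2.minAreaRect(c); print(r)
P=np.array([ray("top",u,v,.024) for u,v in cv2.boxPoints(r)])
o=np.array([.5423,.1481,.024]);x=np.array([.158,.9874,0]);y=np.array([.9874,-.158,0]); D=P-o
print("x",(D@x).round(4),"y",(D@y).round(4),(D@x).mean(),(D@y).mean())
e=o-.096*y; print("near end if -16:",e)
fl=ray("top",304.5/1.4,370/1.4,.014); print("flange",fl,(fl-o)@x,(fl-o)@y)
print(ray("top",387/1.4,208/1.4,.03))
```

```text
((212.39730834960938, 204.9838104248047), (16.895946502685547, 66.59603118896484), 8.972626686096191)
x [ 0.0247  0.0255 -0.0162 -0.0161] y [-0.0976  0.0653  0.0643 -0.0984] 0.004480931998116414 -0.01660881086214646
near end if -16: [0.4475096 0.163268  0.024    ]
flange [0.38274663 0.14471664 0.014     ] -0.0285501646832975 -0.15700842970336337
[ 0.66109064 -0.00324322  0.03      ]
```

The sleeve sits 16.6 mm toward the near end, with its near end at -97 mm. I'll shut the fingers, come down beyond that end at groove coordinate -124 mm with tips 20 mm up (above the 14 mm flange), and push it along the groove.

```bash
python3 -m creep '1 -0.1 0.2 0 0; 1 -0.2 0.4 0 0; 1 -0.3 0.6 0 0; 1 -0.342 0.8 0 0; 1 -0.342 0.9 0 0; 1 -0.342 0.9 0 0; 1 -0.342 0.9 0 0; 1 -0.342 0.9 0 0' 20 && python3 -m creep '1 0 0.15 0 0; 1 0 0.295 0 0; 1 0 0.295 -0.2 0; 1 0 0.295 -0.4 0; 1 0 0.295 -0.5 0; 1 0 0.295 -0.5 0; 1 0 0.295 -0.5 0'
python3 - <<'E'
from h import *
a=shot("side","side5.png",(170,100,310,210),5.4)
o=np.array([.5423,.1481,0]);x=np.array([.158,.9874,0]);y=np.array([.9874,-.158,0]); t=status.read_state()["tcp_pos"]; print(t,(t-o)@x,(t-o)@y)
for p in (t-[0,0,.025],t-[0,0,.025]+.0145*y,o-.097*y+[0,0,.024]): print((proj("side",p)-[170,100])*5.4+2.2)
E
```

```text
time: 10.02
tcp_pos: [0.4199, 0.0933, 0.2055]
ee_rot: [0.705, -0.058, 0.058, -0.705]
ft_force: [-0.4, 0.2, 0.9]
gripper_width: 0.0004
time: 10.9
tcp_pos: [0.4206, 0.1675, 0.0813]
ee_rot: [-0.705, 0.058, -0.058, 0.705]
ft_force: [-0.0, 0.9, 1.0]
gripper_width: -0.0001
[0.42079858 0.16779998 0.08164065] 0.00025453608877820915 -0.12308309930830372
[276.31346891 362.59047724]
[305.42928193 362.37369783]
[333.01047057 412.65323489]
```

View pics/side5.png

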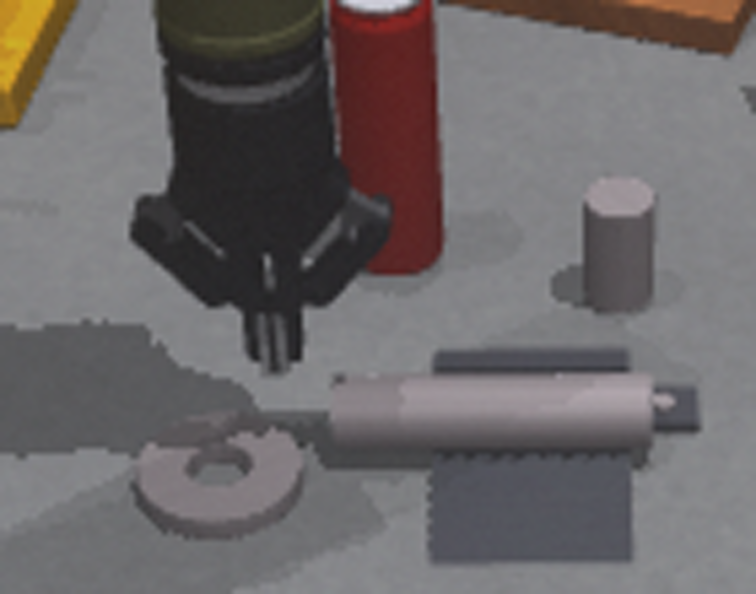

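The side crop shows the bar ends at columns 331 and 652 and the block at 430 and 632, so it is 17–20 mm off. The tip (300,365) stands about 15 mm short of the bar end. I'll go lower and push about 33 mm in total along the groove.

```bash
python3 -m creep '1 0 0 -0.1 0; 1 0 0 -0.144 0; 1 0 0 -0.144 0; 1 0.02 -0.003 -0.144 0; 1 0.04 -0.006 -0.144 0; 1 0.055 -0.009 -0.144 0' && python3 -m creep '1 0.01 -0.002 0 0; 1 0.02 -0.003 0 0; 1 0.03 -0.005 0 0; 1 0.04 -0.006 0 0; 1 0.05 -0.008 0 0; 1 0.06 -0.01 0 0; 1 0.068 -0.011 0 0; 1 0.073 -0.012 0 0; 1 0.075 -0.012 0 0; 1 0.075 -0.012 0 0' && python3 -m creep '1 -0.1 0.016 0 0; 1 -0.1 0.016 0 0; 1 -0.1 0.016 0.2 0; 1 -0.1 0.016 0.45 0; 1 -0.1 -0.1 0.7 0; 1 -0.1 -0.35 0.7 0; 1 -0.1 -0.6 0.7 0; 1 -0.1 -0.85 0.7 0; 1 -0.1 -0.98 0.7 0; 1 -0.1 -0.98 0.7 0'
python3 - <<'E'
from h import *
a=shot("top","top6.png",(170,140,270,240),4); b=shot("side","side6.png",(200,110,320,220),4)
np.save("t6.npy",a);np.save("s6.npy",b)
A=cv2.imread("pics/top6.png");B=cv2.imread("pics/side6.png")[:400]; B=cv2.copyMakeBorder(B,0,400-len(B),0,0,0)
cv2.imwrite("pics/both6.png",cv2.resize(np.hstack([A,B]),(800,364)))
im=a.astype(int)
m=((im[...,0]>im[...,1]+4)&(im.sum(2)>240)).astype(np.uint8); m[:,:195]=0;m[:,232:]=0;m[:160]=0;m[242:]=0
m=cv2.morphologyEx(m,cv2.MORPH_OPEN,np.ones((5,5)))
c=max(cv2.findContours(m,0,1)[0],key=cv2.contourArea); r=cv2.minAreaRect(c); print(r)
P=np.array([ray("top",u,v,.024) for u,v in cv2.boxPoints(r)])
o=np.array([.5423,.1481,.024]);x=np.array([.158,.9874,0]);y=np.array([.9874,-.158,0]); D=P-o
print("x",(D@x).round(4),"y",(D@y).round(4),(D@x).mean(),(D@y).mean())
E
```

```text
time: 11.7
tcp_pos: [0.4339, 0.1659, 0.045]
ee_rot: [-0.705, 0.058, -0.057, 0.705]
ft_force: [-2.9, 0.6, 1.1]
gripper_width: -0.0001
time: 12.95
tcp_pos: [0.4526, 0.1627, 0.0446]
ee_rot: [0.705, -0.057, 0.058, -0.705]
ft_force: [-2.7, 0.3, 0.5]
gripper_width: 0.0002
time: 14.2
tcp_pos: [0.429, -0.0867, 0.2204]
ee_rot: [0.706, -0.059, 0.062, -0.704]
ft_force: [-0.1, 0.6, -0.8]
gripper_width: -0.0001
((213.82431030273438, 197.05404663085938), (16.76869773864746, 66.25279235839844), 9.462321281433105)
x [ 0.0249  0.0243 -0.0171 -0.0157] y [-0.0776  0.0852  0.0838 -0.0788] 0.004098581639616598 0.0031135392880603657
```

View pics/both6.png

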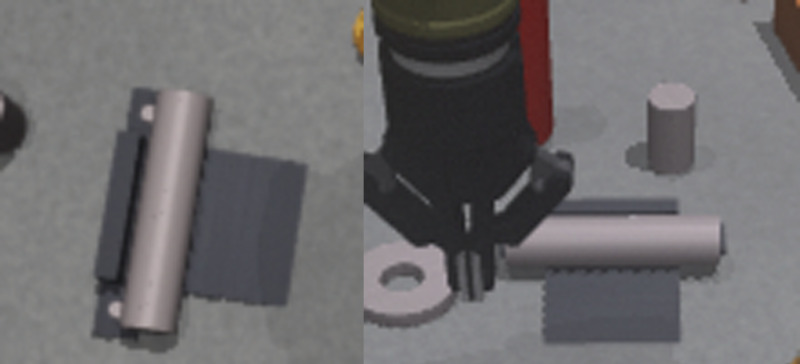

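Run:
```python
from h import *
im=np.load("s6.npy").astype(int)
m=((im[...,0]>im[...,1]+4)&(im.sum(2)>240)).astype(np.uint8); m[:165]=0;m[196:]=0;m[:,:238]=0;m[:,312:]=0
c=max(cv2.findContours(m,0,1)[0],key=cv2.contourArea); print("bar rect",cv2.boundingRect(c),cv2.minAreaRect(c))
d=(im.max(2)<88)&(im[...,2]>im[...,0]+3); 
for r in (195,200,205,208): q=np.where(d[r,245:300])[0]+245; print(r,q.min() if len(q) else 0,q.max() if len(q) else 0)
o=np.array([.5423,.1481,0]);x=np.array([.158,.9874,0]);y=np.array([.9874,-.158,0])
for X in(0,.004): print([proj("side",o+X*x+k*y+[0,0,.024]).round(1) for k in(-.08,0,.08)])
print("ramp",[proj("side",o+s*x+k*y+[0,0,h]).round(1) for k in(-.05,.05) for s,h in((-.087,0),(-.03,.007))])
```

```text
bar rect (239, 169, 59, 13) ((268.0, 175.0), (12.0, 58.0), 90.0)
195 0 0
200 0 0
205 0 0
208 0 0
[array([237.5, 176. ]), array([266.7, 175.7]), array([296. , 175.5])]
[array([237.5, 175. ]), array([266.7, 174.8]), array([295.9, 174.6])]
ramp [array([247.8, 204.1]), array([248.4, 187.8]), array([285.6, 203.9]), array([285.2, 187.5])]
```

Both views agree that the bar is parallel to the wall and lies in the V. Overhangs are equal in the side view (about 29–30 mm each) and differ by a few mm in the top view. The arm is clear of everything, so I'll hand it in.

```bash
python3 -c "
from station import finish_job,status
print(finish_job(), status.read_state()['time'])"
```

```text
the job is handed in; nothing more can be done
the job is handed in; nothing more can be done
```

The sleeve is lying in the V, and I handed the job in with the gripper well clear of it, at about 14–15 s of the 43 s allowed. I took the leftmost of the four look-alike bars, squared it with the two open fingers and pushed it up the ramp and over the lip. It went in about 17 mm toward the near end, so I shut the fingers and pushed that end along the groove until it was centred. I never gripped or lifted it, and the contact forces I read were about 3 N.

- **Angle:** in the last pictures the bar runs parallel to the groove to within about 0.01 rad.
- **Overhang:** the two cameras disagree slightly. The side view shows about 29–30 mm at both ends. The top view puts the bar about 3 mm toward the far end, which is within the calibration error and how well I could locate the block.
- **Seating depth:** my mask-based measurement put the axis 3–4 mm toward the back wall. I took this as mask and calibration bias, because the crop shows a clear gap to the wall and a slippery bar would not rest up on one flank. I did not confirm it separately.
- **Bystanders:** I planned the moves clear of them and felt no contact. Those visible in the last crops look to be where they were, but I did not re-measure them.

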